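# Walk a seized crosshead along its guide rods with mallet taps

### The job

The wooden crosshead of the small press is seized on the rusty front ends of its two guide rods. Pick up the mallet and, with light taps on the two red buttons in turn (one end, then the other, easing off as soon as it binds), walk the crosshead away from the robot until both brass bearings are well clear of the brown rust and it stands square to the rods again. Then lay the mallet flat on the bench and let go; use only the mallet on the crosshead, never hard blows, and leave the other things alone.

Things in the scene. Friction and masses are not known exactly. Their poses are not given: they have to be found in the camera images.
- mallet: Loose wooden mallet, 0.42 kg, lying flat. Origin: centre of the underside of its 298x105x68 mm outline; z up. Head: x -149 to -87, y -52 to 52, z 0 to 68 mm; its striking faces (62x68) look along +y and -y. Handle: x -88 to 149, 28 wide (y), z 24 to 44 mm; grip it firmly near the head (x about -64), where it balances. At the start yaw 1.22 to 1.92 rad: handle to the left (+y).
- press: Press fixed to the bench: wooden base 170x250x10 mm; two 12 mm rods along its x at y +-60, axes 26 mm over the bench. Origin: centre of the underside, z up; the crosshead must travel to +x, away from the robot (yaw within 0.2 rad). Front grey brackets x -80 to -66, 36 mm high. Brown rust on the rods ends at x -50 mm. Dark end collars at x 12 to 22, dark rear jaw x 41 to 63 mm, 72 mm high.
- crosshead: Pale wooden bar 230 mm long, 26 thick, 38 to 100 mm over the bench, across both rods. Origin on the left rod's axis, x the press's x when square. About 7.5 N on one button moves that end, the other bearing stays as pivot, until it binds askew, anywhere from 0.003 to 0.027 rad (free play 0.03 in all, off-centre by chance: feel it); then force climbs 5 N within about 1 mm. Over 13 N would split it.
- left_button (a point): Centre of the front face of the left (+y) red button on the crosshead: a disc 30 mm across, 7 mm proud of the bar's front, 84 mm over the bench, 85 mm left of the bar's middle. Tap it along the press's +x.
- right_button (a point): The same on the right (-y) side, 85 mm to the right of the bar's middle.
- left_bearing (a joint): Travel of the left brass bearing (30 mm long, centred at press x -45 mm at travel 0) along its rod in m: starts at 0 to 0.002; past 0.010 it is clear of the rust; 0.040 is the end. Bound or pushed straight, both need 18 N. It stays where left.
- right_bearing (a joint): The same for the right bearing. The two differ by 120 mm times the skew; 0 when square.
- nail_jar: Bystander: pale jar with ochre lid, 63 mm across, 76 mm high; origin under its centre.
- turned_bowl: Bystander: small brown wooden bowl, 69 mm across, 35 mm high; origin under its centre.
- oil_can: Bystander: green oil can with a spout, 65 mm across, 126 mm high; origin under its centre.
- sanding_block: Bystander: brown block 59x99x33 mm; origin under its centre.

How it is judged (in metres and radians):
On the way, in this order (a step that is already met when the one before it is completed fails the run):
1. the mallet is lifted off the bench (height (world z) of mallet above 0.02 m), for 0.2 s.
2. both bearings are clear of the rust (travel over 10 mm) (value of joint each of left_bearing, right_bearing above 0.01 m), for 0.2 s.
At the end, for the whole second after the job is handed in: Both bearings have travelled more than 10 mm (clear of the rust), the crosshead is square to the rods within 0.022 rad, and the mallet lies flat and still on the bench (underside within 6 mm of it, tilt under 0.1 rad), not touching the press (all of step 2 and angle between the x axis of crosshead and the x axis of press, either way round below 0.022 rad and height (world z) of mallet below 0.006 m and angle between mallet's own z axis and vertical below 0.1 rad and linear speed of mallet below 0.02 m/s and contact force between mallet and press below 0.2 N).
It fails at once if the crosshead is struck or pushed with more than 13 N (contact force between crosshead and anything else above 13 N).
It fails at once if the gripper touches the crosshead (contact force between crosshead and the fingers above 1 N or contact force between crosshead and the arm above 1 N).
It fails at once if the nail jar, the bowl, the oil can or the sanding block is shifted by more than 30 mm (distance of any of nail_jar, turned_bowl, oil_can, sanding_block from where it was at the start of the episode above 0.03 m).
It also fails if it takes over 72 s, if anything falls off the work surface, if the arm or the gripper's body presses on something with over 40 N, if the wrist force passes 120 N, or if a joint passes its speed limit or range.

### The arm

A 6-joint arm with a two-finger parallel gripper is mounted at the origin on a cart in front of the work surface, level with it; the furniture and walls round the work are solid. World frame = base frame: x ahead of the robot, y to its left, z up, the work surface at z = 0. Lengths are in m, angles in degrees, forces in N, time in s.
With the tool pointing down it reaches from about 0.35 to 0.975 m from the base axis. Payload 7.1 kg.
Tool frame: the origin (TCP) lies between the finger pads; the fingertips stand 8 mm ahead of it and the grasp point (between the pads) lies 11 mm behind it; z points along the fingers, y is the direction in which the jaws open and shut (so a half turn about z gives the same grasp; the last joint's range is limited). The gripper opens to 88 mm and grips with 3 to 60 N. Pads are 20 mm wide; open, the fingers measure 115 mm over their backs; the gripper's body (75 mm by 178 mm) begins 61 mm behind the grasp point.
Start: joints at [66.119, 24.242, 93.386, -0, 62.372, -1.089], TCP at [0.242, 0.576, 0.231] pointing down, gripper open.
Joint ranges: [-172.04, 172.04], [-51.8, 120.97], [4.93, 147.93], [-75.15, 255.16], [6.16, 154.13], [-145.62, 145.62]. Speed limits (degrees/s): [136.94, 136.94, 172.46, 180, 180, 180].

### API

Orientations are given as a 3x3 rotation matrix whose columns are the frame's x, y, z axes.
In Python, from workcell import ctrl gives the robot as it stands. Calls block until the motion is done:
- ctrl.reach(position, orientation): joint-space move of the TCP to a pose.
- ctrl.move_straight(position, feed=0.15, attitude=None, max_force=None): straight line of the TCP; attitude=None keeps the orientation; feed is the mean speed in m/s. With max_force (N) it stops when the force on the tool has changed by that much, and returns True; else False.
- ctrl.move_j(angles): joint-space move.
- ctrl.set_gripper(opening, newtons=None): opening from 0.0 (shut) to 1.0 (fully open); newtons is the grip in N (None keeps the last); returns when the fingers have stopped.
- ctrl.dwell(seconds).
- ctrl.inverse_kinematics(position, orientation): joint angles nearest the present ones, or None.
- ctrl.state(): the state.
- ctrl.camera(name): name is "scene" or "top" or "wrist"; returns a dict with "pixels" (480x640x3 uint8, red, green, blue), "vertical_fov" (degrees; the focal length in pixels is half the picture's height over the tangent of half this angle, whatever the lens; pixels are square), "cx", "cy" (the principal point, pixels), "k1" (the pictures are not rectified: a ray, as slopes to the right and down, at radius r is drawn at 1 + k1 r^2 times it, then the intrinsics apply), "R" (3x3) and "t" (3): a world point X has camera coordinates R X + t. Camera axes: x right, y down, z forward; pixel columns grow to the right and rows downward; lengths in m; the calibration is good to about 2 mm. A picture is of the moment at which its call begins. There is no depth.
A pose or a line that the arm cannot do raises ctrl.MotionError and nothing moves.
- ctrl.hand_in(): hands the job in, once; it reports no verdict.
The state is a dict: "clock": time; "q": joint angles; "joint_vel": joint speeds; "joint_efforts": joint torques, N m; "position": TCP position; "orientation": TCP orientation; "force": force on the tool from outside, world axes, zero at the start; "ft_torque": the same for the moment, N m; "gripper_width": opening from 0.0 (shut) to 1.0 (fully open).
Only numpy, scipy, OpenCV 4.12 (cv2) and the standard library are available. Lean on these libraries where they do the work, as an engineer would, in place of code of your own. Each camera call takes 0.05 s, during which the arm holds its last target.

## Working session

There is one attempt and no reset: what is moved stays moved. The work goes in short steps, each a Python script; the robot and the scene stay as the last script left them, time stands still between calls to the robot, and variables do not carry over. Pictures are saved under pics/ and viewed, and the job is handed in when it is done.

```bash
mkdir -p pics; ls; python3 - <<'E'
from workcell import ctrl
import cv2
for n in ("scene","top","wrist"):
    c=ctrl.camera(n); cv2.imwrite(f"pics/a_{n}.png",c["pixels"][:,:,::-1])
    print(n,c["vertical_fov"],c["cx"],c["cy"],c["k1"],c["R"],c["t"])
s=ctrl.state();print(s)
E
```

```text
pics
scene 49.046711668389676 321.9067176697813 230.04583499196045 -0.009301061347742348 [[ 0.80761447 -0.58960132  0.01136408]
 [-0.35502257 -0.50150352 -0.78895703]
 [ 0.47086924  0.63313861 -0.61434327]] [-0.4100081   0.22349795  1.36136481]
top 52.167579436432604 319.21038725577074 236.22502969080745 -0.04149609272364873 [[-0.01932616 -0.99961626 -0.01984498]
 [-0.98735236  0.02220548 -0.15697844]
 [ 0.15735886  0.01656019 -0.98740263]] [-0.04908364  0.46781258  1.46342053]
wrist 68.297714171988 321.45355760359354 242.37100202075618 -0.030014889663535386 [[ 0.38717514  0.92200549 -0.00113682]
 [ 0.89242311 -0.37444231  0.25174182]
 [ 0.23168166 -0.0984827  -0.96779376]] [-0.62263959 -0.03035059  0.38940909]
{'clock': 0.15, 'q': array([ 6.61186016e+01,  2.42725502e+01,  9.34196817e+01,  7.84841904e-04,
        6.23732791e+01, -1.08901756e+00]), 'joint_vel': array([-0.02810385, -0.09203766, -0.19534911, -0.07742344,  0.11492815,
        0.00821338]), 'joint_efforts': array([-1.24807411e-03, -5.44981813e+01, -2.73916733e+01,  6.42066495e-02,
        2.04907462e-02, -1.12355640e-04]), 'position': array([0.24193085, 0.5758299 , 0.23011175]), 'orientation': array([[-9.21912204e-01,  3.87398585e-01, -4.73989879e-04],
       [ 3.87398874e-01,  9.21911617e-01, -1.04057945e-03],
       [ 3.38577685e-05, -1.14294604e-03, -9.99999346e-01]]), 'force': array([-0.12140465,  0.95769939,  0.20330433]), 'ft_torque': array([-0.01772523,  0.01121156, -0.01881508]), 'gripper_width': 0.9978282480126597}
```

View pics/a_scene.png

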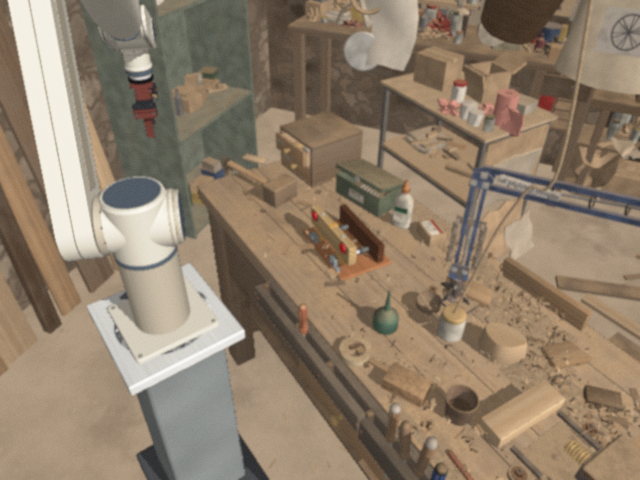

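View pics/a_top.png

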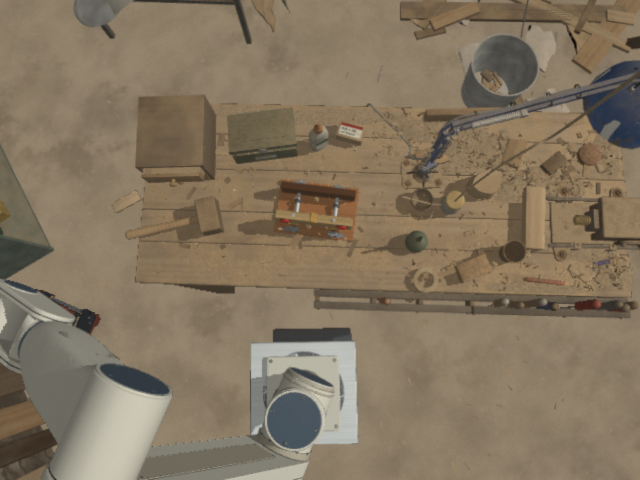

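```bash
python3 - <<'E'
import cv2
i=cv2.imread("pics/a_top.png")
cv2.imwrite("pics/a_topc.png",cv2.resize(i[160:270,110:370],None,fx=3,fy=3,interpolation=cv2.INTER_CUBIC))
E
```

```text
(no output)
```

View pics/a_wrist.png

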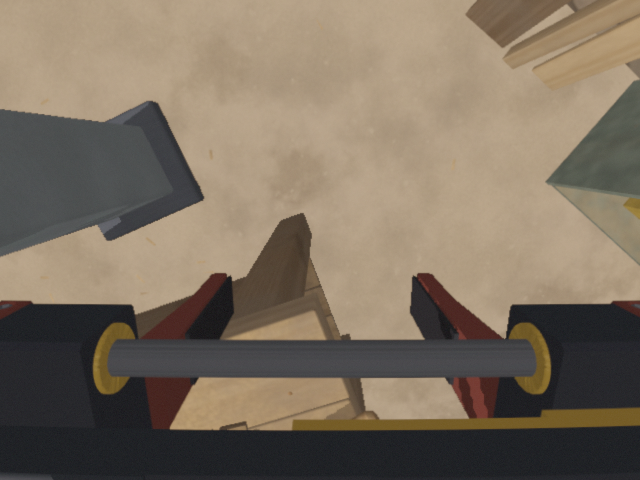

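View pics/a_topc.png

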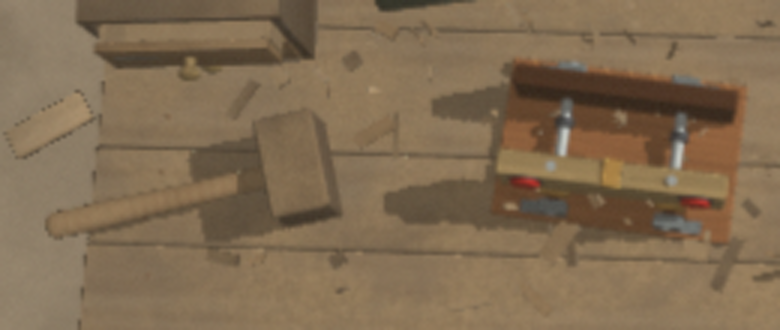

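```bash
cat > h.py <<'E'
import numpy as np, cv2
from workcell import ctrl
def K(c):
    f=240/np.tan(np.radians(c["vertical_fov"])/2); return f
def ray(c,px):
    f=K(c); d=np.array([(px[0]-c["cx"])/f,(px[1]-c["cy"])/f]); u=d.copy()
    for _ in range(20): u=d/(1+c["k1"]*(u@u))
    R=np.array(c["R"]);t=np.array(c["t"])
    return -R.T@t, R.T@np.array([u[0],u[1],1.])
def onz(c,px,z):
    o,d=ray(c,px); return o+d*(z-o[2])/d[2]
def proj(c,X):
    p=np.array(c["R"])@np.array(X)+np.array(c["t"]); u=p[:2]/p[2]
    u=u*(1+c["k1"]*(u@u)); return u*K(c)+[c["cx"],c["cy"]]
def snap(n,name):
    c=ctrl.camera(n); cv2.imwrite(f"pics/{name}.png",c["pixels"][:,:,::-1]); 
    np.save(f"pics/{name}.npy",np.array([c],dtype=object),allow_pickle=True); return c
def load(name): return np.load(f"pics/{name}.npy",allow_pickle=True)[0]
def tool(th):  # tool down, y axis (jaw) at angle th in the xy plane
    y=np.array([np.cos(th),np.sin(th),0]); z=np.array([0,0,-1.]); x=np.cross(y,z)
    return np.column_stack([x,y,z])
E
python3 - <<'E'
from h import *
c=snap("top","top0")
C=lambda u,v:(110+u/3,160+v/3)
for n,p,z in [("h1",(255,122),.068),("h2",(305,110),.068),("h3",(328,208),.068),("h4",(280,217),.068),("hend",(55,227),.044),("hnear",(240,183),.044),
  ("Lbtn",(524,182),.084),("Rbtn",(695,203),.084),("jawL",(515,65),.072),("jawR",(744,92),.072),("barL",(500,155),.1),("barR",(727,180),.1),("baseFL",(493,215),.01),("baseFR",(730,243),.01)]:
    print(n,onz(c,C(*p),z).round(3))
w=ctrl.camera("wrist"); print("wristcam",ray(w,(320,240)))
for th in (0,np.pi):
  for p in ([.55,.3,.4],[.55,0.05,.4]): print(th,p,ctrl.inverse_kinematics(p,tool(th)))
E
```

```text
h1 [0.58  0.318 0.068]
h2 [0.591 0.267 0.068]
h3 [0.489 0.242 0.068]
h4 [0.481 0.29  0.068]
hend [0.48  0.53  0.044]
hnear [0.522 0.339 0.044]
Lbtn [0.508 0.042 0.084]
Rbtn [ 0.483 -0.127  0.084]
jawL [0.632 0.052 0.072]
jawR [ 0.598 -0.18   0.072]
barL [0.533 0.065 0.1  ]
barR [ 0.503 -0.158  0.1  ]
baseFL [0.488 0.082 0.01 ]
baseFR [ 0.454 -0.164  0.01 ]
wristcam (array([0.17797363, 0.60114553, 0.38400955]), array([ 0.22427657, -0.09938305, -0.96947657]))
0 [0.55, 0.3, 0.4] [ 2.75220914e+01  1.64115950e+01  8.24059356e+01 -2.54444375e-14
  8.11824694e+01  2.75220914e+01]
0 [0.55, 0.05, 0.4] [ 3.95975211e+00  9.21810302e+00  9.15317167e+01 -2.54444375e-14
  7.92501802e+01  3.95975211e+00]
3.141592653589793 [0.55, 0.3, 0.4] None
3.141592653589793 [0.55, 0.05, 0.4] None
```

```bash
python3 - <<'E'
from h import *
th=-0.137; T=tool(th)
p=np.array([.53,-.045,0])-.07*T[:,0]; p[2]=.32
ctrl.reach(p,T); snap("wrist","press0")
th=.23; T=tool(th)
p=np.array([.52,.34,0])-.07*T[:,0]; p[2]=.30
ctrl.reach(p,T); snap("wrist","mal0"); print(ctrl.state()["clock"])
E
```

```text
4.4417
```

View pics/press0.png

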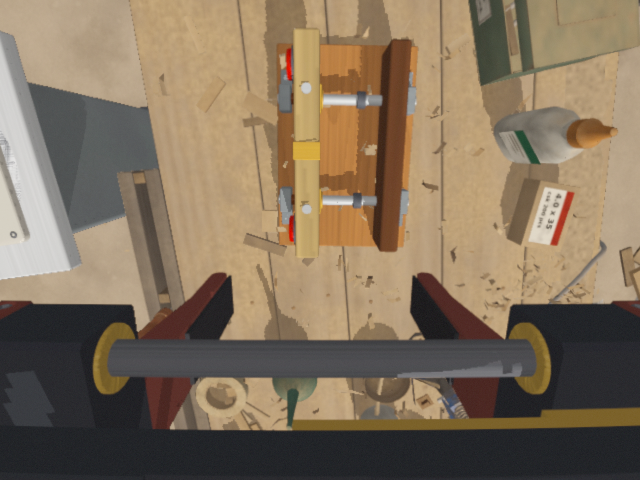

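View pics/mal0.png

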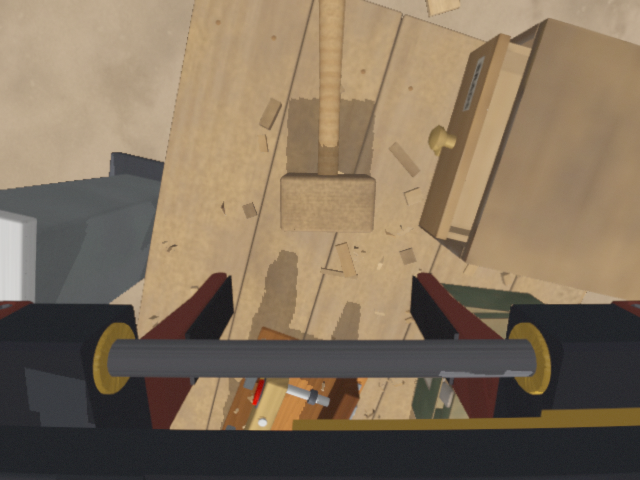

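```bash
python3 - <<'E'
import cv2
i=cv2.imread("pics/mal0.png"); j=cv2.imread("pics/press0.png")
cv2.imwrite("pics/mal0c.png",cv2.resize(i[60:250,250:400],None,fx=3,fy=3,interpolation=cv2.INTER_CUBIC))
cv2.imwrite("pics/press0c.png",cv2.resize(j[20:265,265:430],None,fx=2.4,fy=2.4,interpolation=cv2.INTER_CUBIC))
E
```

```text
(no output)
```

View pics/mal0c.png

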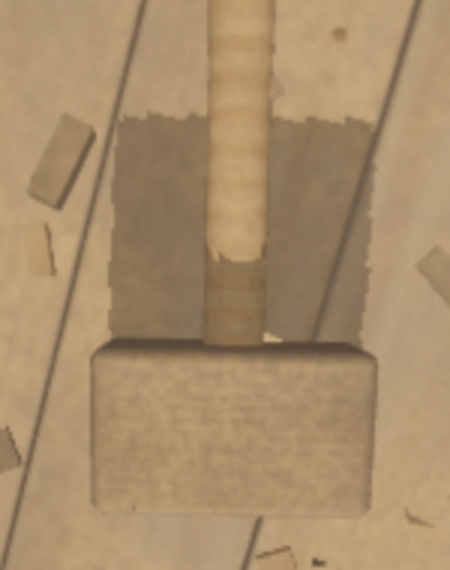

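View pics/press0c.png

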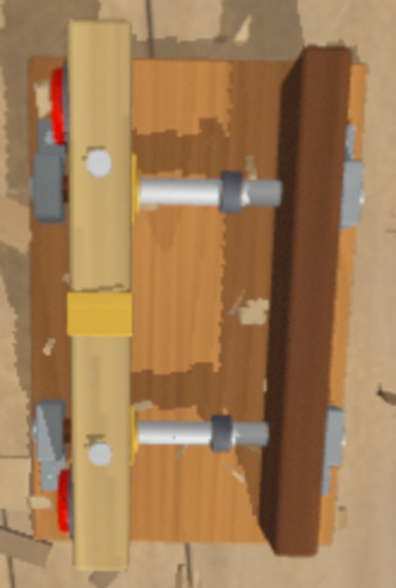

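```bash
python3 - <<'E'
from h import *
c=load("mal0"); C=lambda u,v:(250+u/3,60+v/3)
P={k:onz(c,C(*p),z) for k,p,z in [("TL",(92,352),.068),("TR",(377,352),.068),("BR",(372,514),.068),("BL",(92,514),.068),("hn",(235,330),.034),("hf",(240.5,10),.034),("hnl",(204,330),.034),("hnr",(266,330),.034)]}
for k in P: print(k,P[k].round(4))
a=lambda v: np.arctan2(v[1],v[0])
print("edges",a(P["TR"]-P["TL"]),a(P["BR"]-P["BL"]),"handle",a(P["hf"]-P["hn"])-np.pi/2, "len",np.linalg.norm(P["TR"]-P["TL"]),np.linalg.norm(P["BL"]-P["TL"]))
print("headc",sum(P[k] for k in("TL","TR","BR","BL"))/4)
c=load("press0"); C=lambda u,v:(265+u/2.4,20+v/2.4)
Q={k:onz(c,C(*p),z) for k,p,z in [("fl",(68,22),.1),("fr",(77,568),.1),("rl",(131,22),.1),("rr",(129,568),.1),("s1",(98,162),.1),("s2",(99,454),.1),
 ("rodL1",(145,191),.026),("rodL2",(275,191.5),.026),("rodR1",(145,433),.026),("rodR2",(262,433),.026),("jl",(350,50),.072),("jr",(317,553),.072),("jfl",(302,50),.072),("jfr",(275,553),.072),("colL",(231,192),.026),("colR",(221,433),.026),("bl",(30,57),.01),("br",(34,542),.01),
 ("bt_l",(56,105),.084),("bt_r",(64,500),.084)]}
for k in Q: print(k,Q[k].round(4))
for s,e in [("fr","fl"),("rr","rl"),("s2","s1"),("rodR1","rodL1"),("jr","jl"),("jfr","jfl"),("colR","colL"),("br","bl"),("bt_r","bt_l")]:
  print(s,e,a(Q[e]-Q[s])-np.pi/2,np.linalg.norm(Q[e]-Q[s]))
print(a(Q["rodL2"]-Q["rodL1"]),a(Q["rodR2"]-Q["rodR1"]))
E
```

```text
TL [0.4836 0.2991 0.068 ]
TR [0.5832 0.3224 0.068 ]
BR [0.5971 0.2644 0.068 ]
BL [0.4955 0.2407 0.068 ]
hn [0.5328 0.3167 0.034 ]
hf [0.5082 0.4287 0.034 ]
hnl [0.5211 0.314  0.034 ]
hnr [0.5446 0.3195 0.034 ]
edges 0.22930288444601152 0.22891603022841525 handle 0.2162140441357192 len 0.10232184027761387 0.059620484902872056
headc [0.53985818 0.28163034 0.068     ]
fl [0.5178 0.0683 0.1   ]
fr [ 0.4872 -0.1558  0.1   ]
rl [0.5426 0.0648 0.1   ]
rr [ 0.5108 -0.1591  0.1   ]
s1 [0.522  0.0149 0.1   ]
s2 [ 0.5049 -0.1049  0.1   ]
rodL1 [0.5419 0.0108 0.026 ]
rodL2 [0.6057 0.002  0.026 ]
rodR1 [ 0.5259 -0.1085  0.026 ]
rodR2 [ 0.5872 -0.1169  0.026 ]
jl [0.6356 0.0501 0.072 ]
jr [ 0.6022 -0.1724  0.072 ]
jfl [0.6151 0.0527 0.072 ]
jfr [ 0.5817 -0.1696  0.072 ]
colL [0.5841 0.0046 0.026 ]
colR [ 0.5657 -0.114   0.026 ]
bl [0.4941 0.0831 0.01  ]
br [ 0.4554 -0.1634  0.01  ]
bt_l [0.5075 0.0423 0.084 ]
bt_r [ 0.4844 -0.1267  0.084 ]
fr fl -0.1359622434862151 0.22617288687169518
rr rl -0.14096113863278337 0.22615619321594843
s2 s1 -0.14234507842174215 0.12105385351142026
rodR1 rodL1 -0.1330340004282049 0.12035220271156712
jr jl -0.14891268278485947 0.22490608611139948
jfr jfl -0.14893678155256063 0.22473493702258399
colR colL -0.15337436823779638 0.11996178359906236
br bl -0.1556667145869548 0.24953533388161903
bt_r bt_l -0.13557266098149823 0.17063170744878325
-0.13708595460717043 -0.13526095206738808
```

```bash
python3 - <<'E'
from h import *
c=load("mal0"); print("drawer",onz(c,(425,228),0.0),onz(c,(425,228),0.1),"knob",onz(c,(432,140),.05))
th=.226; T=tool(th)
g=np.array([.5399,.2816,0])+.052*T[:,0]; print(T[:,0],g)
p=g.copy(); p[2]=.11; ctrl.reach(p,T)
p[2]=.023; print(ctrl.move_straight(p,.08,max_force=15)); print(ctrl.state()["position"])
ctrl.set_gripper(0.0,60); s=ctrl.state(); print(s["gripper_width"]*88,s["force"],s["clock"])
p[2]=.073; ctrl.move_straight(p,.06); ctrl.dwell(.2)
s=ctrl.state(); print(s["position"],s["force"],s["ft_torque"],s["gripper_width"]*88,s["clock"])
snap("scene","s1"); snap("wrist","w1")
E
```

```text
drawer [0.67510728 0.27135595 0.        ] [0.64082519 0.28561323 0.1       ] knob [0.63612108 0.37533017 0.05      ]
[-0.22408104  0.97457051  0.        ] [0.52824779 0.33227767 0.        ]
False
[0.5286195 0.3325102 0.023514 ]
23.103464872159044 [ 0.48540916  0.78759293 -1.28188779] 7.525
[0.52800093 0.33211066 0.07253536] [-0.26800066  0.26998889 -4.42155087] [ 0.03588661  0.07524253 -0.01530486] 22.62741683609043 8.7083
```

```bash
python3 - <<'E'
import cv2
i=cv2.imread("pics/s1.png"); cv2.imwrite("pics/s1c.png",cv2.resize(i[130:290,170:430],None,fx=3,fy=3,interpolation=cv2.INTER_CUBIC))
E
```

```text
(no output)
```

View pics/s1c.png

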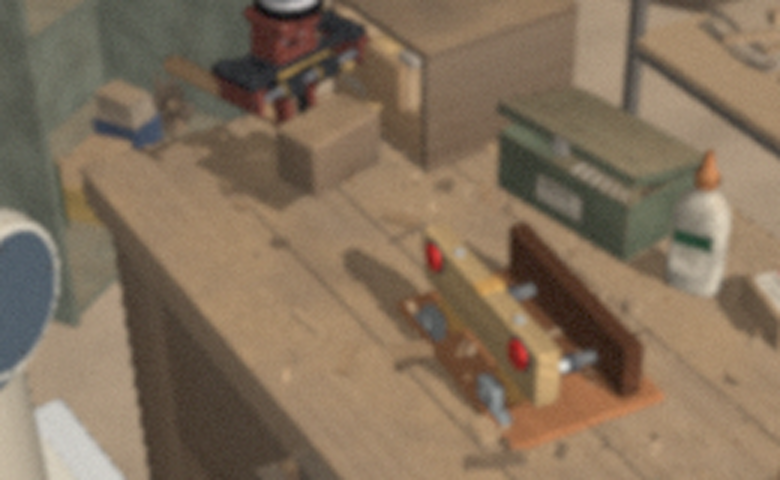

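View pics/w1.png

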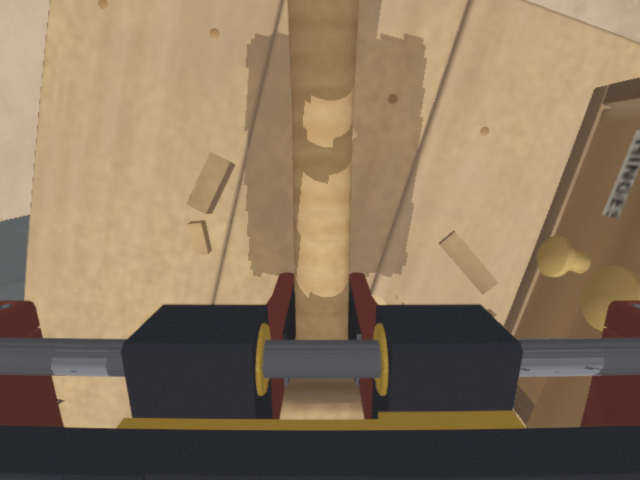

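```bash
cat >> h.py <<'E'
TH=-.145; T=tool(TH); ex=T[:,1]; ey=T[:,0]
BL=np.array([.5075,.0415,0]); BR=np.array([.4837,-.1269,0])
def tcp(side,adv):  # adv: mm advance of face beyond initial button face
    b=BL if side=="L" else BR
    p=b+.042*ey-(.052-adv/1000)*ex; p[2]=.073; return p
def adv(side):
    return (ctrl.state()["position"]-tcp(side,0))@ex*1000
E
python3 - <<'E'
from h import *
print(ex,ey)
p=np.array([.44,.28,.073]); ctrl.reach(p,T)
ctrl.move_straight(tcp("L",-12),.12); ctrl.dwell(.1)
s=ctrl.state(); print(adv("L"),s["force"],s["clock"])
snap("scene","s2")
E
python3 - <<'E'
import cv2
i=cv2.imread("pics/s2.png"); cv2.imwrite("pics/s2c.png",cv2.resize(i[130:290,170:430],None,fx=3,fy=3,interpolation=cv2.INTER_CUBIC))
E
```

```text
[ 0.98950591 -0.14449243  0.        ] [0.14449243 0.98950591 0.        ]
-12.063644434639334 [-0.1704245  -0.07702837 -4.45158183] 11.1167
```

View pics/s2c.png

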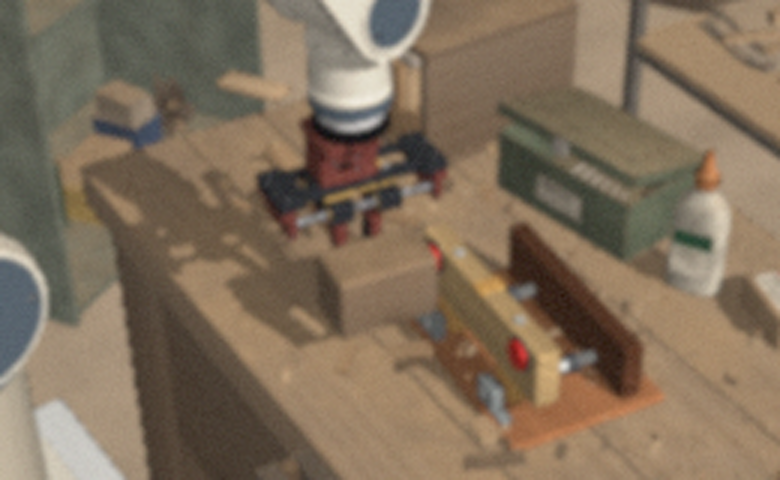

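```bash
python3 - <<'E'
from h import *
f0=ctrl.state()["force"]
ctrl.move_straight(tcp("L",-4),.03)
print(ctrl.move_straight(tcp("L",4),.008,max_force=3))
s=ctrl.state(); print(adv("L"),(s["force"]-f0)@ex,s["clock"])
ctrl.dwell(.1);s=ctrl.state(); print(adv("L"),(s["force"]-f0)@ex,s["clock"])
E
```

```text
True
-1.7136000184126126 0.4980621966379257 12.1583
-2.00087463493269 1.1218313526099533 12.2583
```

```bash
python3 - <<'E'
from h import *
for i in range(5):
    s=ctrl.state(); print(s["force"]@ex, s["force"]); ctrl.dwell(.03)
r=ctrl.move_straight(tcp("L",2),.005,max_force=5)
for i in range(4):
    s=ctrl.state(); print(r,adv("L"),s["force"]@ex,s["force"]@ey,s["clock"]); ctrl.dwell(.03)
E
```

```text
0.20736668428087057 [ 0.15475679 -0.37534094 -5.4592812 ]
-0.10323568121868709 [-0.08008775  0.16601825 -4.52558395]
-0.09843787936430233 [-0.24348438 -0.98615101 -4.21107131]
-0.27231762784673563 [-0.18175394  0.63997144 -4.94355565]
-0.8224687819732823 [-0.87785257 -0.31954282 -2.91264469]
True -1.6657957813133537 -0.10475267394723031 -0.36707996008887483 13.0
True -1.7685872024998086 0.7849649440803125 -0.7244300633031888 13.0333
True -1.8319805751419156 0.21513525942886927 1.152255599779416 13.0667
True -1.880734995196357 0.1251085584262484 0.43498370905751443 13.1
```

```bash
python3 - <<'E'
from h import *
r=ctrl.move_straight(tcp("L",4),.006,max_force=9)
for i in range(4):
    s=ctrl.state(); print(r,adv("L"),s["force"]@ex,s["force"]@ey,s["clock"]); ctrl.dwell(.03)
E
```

```text
False 1.379323117574443 -6.863747619126425 2.7458931083243003 14.3333
False 1.4197411315740804 -8.544974667840677 1.7956669096150188 14.3667
False 1.419404839558191 -8.021255174617641 2.836652844725753 14.4
False 1.4020861511913048 -7.362254388237867 2.7479431479790746 14.4333
```

```bash
cat >> h.py <<'E'
def rep(side,r):
    f=[]
    for i in range(4):
        s=ctrl.state(); f.append(s["force"]@ex); ctrl.dwell(.02)
    print(side,r,"adv %.2f"%adv(side),"F %.2f"%np.mean(f),np.round(f,1),"t %.2f"%s["clock"])
E
python3 - <<'E'
from h import *
r=ctrl.move_straight(tcp("L",6),.006,max_force=3); rep("L",r)
E
```

```text
L False adv 3.26 F -8.81 [-9.1 -9.3 -8.3 -8.5] t 15.00
```

```bash
python3 - <<'E'
from h import *
r=ctrl.move_straight(tcp("L",6.7),.005,max_force=2.5); rep("L",r)
c=snap("top","t1"); 
E
```

```text
L False adv 3.78 F -8.66 [-8.7 -8.9 -8.3 -8.7] t 15.36
```

```bash
cat >> h.py <<'E'
def creep(side,start,stop,step=.6,Fs=10.0,feed=.006):
    """advance the target in small steps until the filtered force passes Fs"""
    a=start
    while a<stop:
        a=min(a+step,stop); r=ctrl.move_straight(tcp(side,a),feed,max_force=4.)
        f=[]
        for i in range(3): 
            s=ctrl.state(); f.append(s["force"]@ex); ctrl.dwell(.01)
        F=-np.mean(f); d=adv(side); print(side,r,"tgt %.2f adv %.2f lag %.2f F %.2f t %.2f"%(a,d,a-d,F,s["clock"]))
        if r or F>Fs or (a-d)>3.35: break
    return a
E
python3 - <<'E'
from h import *
creep("L",6.7,9)
E
```

```text
L False tgt 7.30 adv 4.15 lag 3.15 F 9.09 t 15.69
L False tgt 7.90 adv 4.59 lag 3.31 F 10.01 t 15.97
```

```bash
cat >> h.py <<'E'
def tap(side,frm_side,cur,contact,main=5.0,stop=12,Fs=10.0):
    ctrl.move_straight(tcp(frm_side,min(cur-10,contact-6)),.06)
    ctrl.move_straight(tcp(side,contact-6),.2)
    ctrl.move_straight(tcp(side,contact-2),.03)
    r=ctrl.move_straight(tcp(side,contact+main),.009,max_force=9.0)
    d=adv(side); print("main",r,"adv %.2f lag %.2f"%(d,contact+main-d),"t %.2f"%ctrl.state()["clock"])
    if r: rep(side,r)
    return creep(side,contact+main if not r else d,stop,Fs=Fs)
E
python3 - <<'E'
from h import *
a=tap("R","L",7.9,-2.0,main=5.5)
E
```

```text
main False adv 0.87 lag 2.63 t 18.66
R False tgt 4.10 adv 1.36 lag 2.74 F 7.47 t 18.93
R False tgt 4.70 adv 1.87 lag 2.83 F 7.58 t 19.20
R False tgt 5.30 adv 2.45 lag 2.85 F 7.94 t 19.48
R False tgt 5.90 adv 3.00 lag 2.90 F 8.32 t 19.75
R False tgt 6.50 adv 3.57 lag 2.93 F 8.13 t 20.02
R False tgt 7.10 adv 4.14 lag 2.96 F 8.00 t 20.30
R False tgt 7.70 adv 4.72 lag 2.98 F 7.84 t 20.57
R False tgt 8.30 adv 5.17 lag 3.13 F 8.71 t 20.85
R False tgt 8.90 adv 5.59 lag 3.31 F 9.32 t 21.12
R False tgt 9.50 adv 6.02 lag 3.48 F 10.19 t 21.40
```

```bash
sed -i 's/>3.35: break/>3.3: break/' h.py; python3 - <<'E'
from h import *
a=tap("L","R",9.5,3.0,main=6.5,stop=14,Fs=9.8)
a=tap("R","L",a,4.4,main=6.5,stop=16,Fs=9.8)
snap("top","t2")
E
```

```text
main False adv 7.26 lag 2.24 t 24.14
L False tgt 10.10 adv 7.73 lag 2.37 F 7.73 t 24.41
L False tgt 10.70 adv 8.26 lag 2.44 F 8.00 t 24.68
L False tgt 11.30 adv 8.74 lag 2.56 F 8.53 t 24.96
L False tgt 11.90 adv 9.14 lag 2.76 F 8.93 t 25.23
L False tgt 12.50 adv 9.58 lag 2.92 F 9.64 t 25.51
L False tgt 13.10 adv 10.03 lag 3.07 F 9.69 t 25.78
L False tgt 13.70 adv 10.43 lag 3.27 F 10.26 t 26.06
main False adv 8.17 lag 2.73 t 28.85
R False tgt 11.50 adv 8.70 lag 2.80 F 8.05 t 29.12
R False tgt 12.10 adv 9.31 lag 2.79 F 7.35 t 29.39
R False tgt 12.70 adv 9.87 lag 2.83 F 8.44 t 29.67
R False tgt 13.30 adv 10.45 lag 2.85 F 7.85 t 29.94
R False tgt 13.90 adv 10.93 lag 2.97 F 8.09 t 30.22
R False tgt 14.50 adv 11.35 lag 3.15 F 9.36 t 30.49
R False tgt 15.10 adv 11.74 lag 3.36 F 9.64 t 30.77
```

```bash
python3 - <<'E'
import cv2
o=[]
for n in("top0","t2"):
    i=cv2.imread(f"pics/{n}.png"); o.append(cv2.resize(i[170:250,265:370],None,fx=5,fy=5,interpolation=cv2.INTER_CUBIC))
import numpy as np
cv2.imwrite("pics/t2c.png",cv2.resize(np.hstack(o),None,fx=.75,fy=.75))
E
```

```text
(no output)
```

View pics/t2c.png

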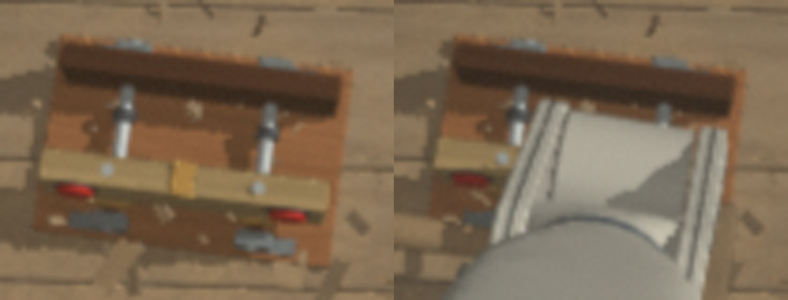

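```bash
python3 - <<'E'
from h import *
a=tap("L","R",15.1,8.4,main=7.5,stop=20,Fs=9.8)
a=tap("R","L",a,10.2,main=7.3,stop=22,Fs=9.8)
E
```

```text
main True adv 11.89 lag 4.01 t 33.46
L True adv 11.86 F -0.81 [-1.  -0.2 -0.9 -1.2] t 33.51
L False tgt 12.49 adv 12.23 lag 0.26 F 1.38 t 33.98
L False tgt 13.09 adv 12.71 lag 0.38 F 2.84 t 34.25
L False tgt 13.69 adv 13.09 lag 0.60 F 5.04 t 34.52
L False tgt 14.29 adv 13.24 lag 1.05 F 5.94 t 34.80
L False tgt 14.89 adv 13.52 lag 1.37 F 7.35 t 35.08
L False tgt 15.49 adv 14.00 lag 1.49 F 7.65 t 35.35
L False tgt 16.09 adv 14.51 lag 1.58 F 7.61 t 35.62
L False tgt 16.69 adv 14.93 lag 1.76 F 8.19 t 35.90
L False tgt 17.29 adv 15.35 lag 1.94 F 8.69 t 36.17
L False tgt 17.89 adv 15.77 lag 2.12 F 9.66 t 36.45
L False tgt 18.49 adv 16.19 lag 2.30 F 9.81 t 36.73
main True adv 11.60 lag 5.90 t 39.20
R True adv 11.53 F -1.26 [-1.8 -0.8 -1.5 -1. ] t 39.25
R False tgt 12.20 adv 11.93 lag 0.27 F 1.96 t 39.71
R False tgt 12.80 adv 12.39 lag 0.41 F 3.56 t 39.98
R False tgt 13.40 adv 12.85 lag 0.55 F 4.34 t 40.26
R False tgt 14.00 adv 13.03 lag 0.97 F 6.47 t 40.53
R False tgt 14.60 adv 13.24 lag 1.36 F 7.34 t 40.81
R False tgt 15.20 adv 13.66 lag 1.54 F 7.22 t 41.08
R False tgt 15.80 adv 14.19 lag 1.61 F 7.56 t 41.36
R False tgt 16.40 adv 14.74 lag 1.66 F 7.61 t 41.63
R False tgt 17.00 adv 15.34 lag 1.65 F 7.80 t 41.91
R False tgt 17.60 adv 15.92 lag 1.68 F 7.74 t 42.18
R False tgt 18.20 adv 16.45 lag 1.75 F 8.28 t 42.46
R False tgt 18.80 adv 16.92 lag 1.88 F 8.82 t 42.73
R False tgt 19.40 adv 17.31 lag 2.09 F 9.07 t 43.01
R False tgt 20.00 adv 17.70 lag 2.30 F 9.74 t 43.28
R False tgt 20.60 adv 18.14 lag 2.46 F 9.59 t 43.56
R False tgt 21.20 adv 18.55 lag 2.65 F 10.01 t 43.83
```

```bash
python3 - <<'E'
from h import *
ctrl.move_straight(tcp("R",5),.08)
p=np.array([.5025,-.0437,0])-.10*ex-.07*ey; p[2]=.28
ctrl.move_straight(p,.25); ctrl.dwell(.1); snap("wrist","press1"); print(ctrl.state()["clock"],ctrl.state()["position"])
i=cv2.imread("pics/press1.png"); cv2.imwrite("pics/press1c.png",cv2.resize(i[0:300,340:620],None,fx=2,fy=2,interpolation=cv2.INTER_CUBIC))
E
```

```text
45.35 [ 0.39290256 -0.09822625  0.27863739]
```

View pics/press1.png

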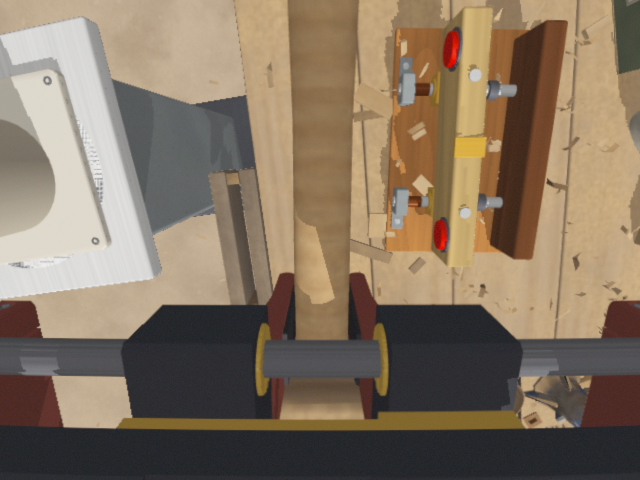

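View pics/press1c.png

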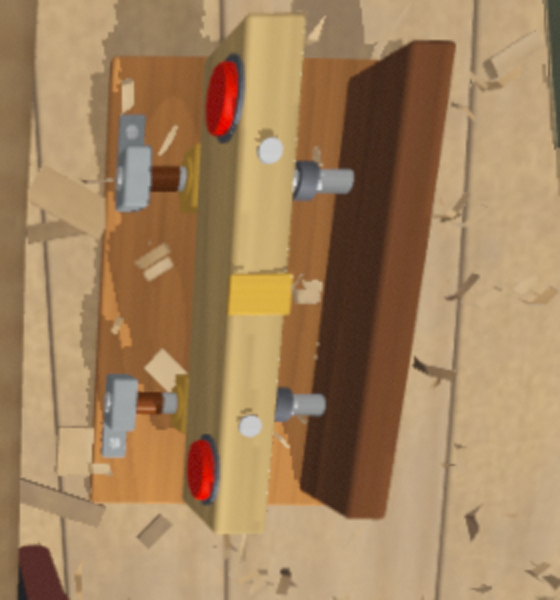

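```bash
cat > m.py <<'E'
from h import *
a=lambda v: np.arctan2(v[1],v[0])
def meas(c,D):
    Q={k:onz(c,p,z) for k,(p,z) in D.items()}
    return Q
E
python3 - <<'E'
from m import *
c=load("press1"); C=lambda u,v:(340+u/2,v/2)
D={"fl":((248,15),.1),"fr":((216,532),.1),"rl":((305,16),.1),"rr":((263,531),.1),"s1":((270,150),.1),"s2":((250,425),.1),"jl":((455,43),.072),"jr":((385,517),.072),"jfl":((413,42),.072),"jfr":((348,516),.072),"bl":((111,58),.01),"br":((93,502),.01),"btl":((223,98),.084),"btr":((202,468),.084),
"gL0":((181,179),.026),"gL1":((187,179),.026),"gR0":((164,404),.026),"gR1":((176,404),.026),"cL":((307,180),.026),"cR":((285,404),.026)}
Q={k:onz(c,C(*p),z) for k,(p,z) in D.items()}
for s,e in [("fr","fl"),("rr","rl"),("s2","s1"),("btr","btl"),("jr","jl"),("jfr","jfl"),("br","bl"),("cR","cL")]:
  print(s,e,round(a(Q[e]-Q[s])-np.pi/2,4),np.linalg.norm(Q[e]-Q[s]).round(4))
for k in("btl","btr","s1","s2","gL0","gL1","gR0","gR1"): print(k,Q[k].round(4), ((Q[k]-BL)@ex*1000).round(1))
E
```

```text
fr fl -0.1222 0.2262
rr rl -0.1256 0.2253
s2 s1 -0.1236 0.1204
btr btl -0.1229 0.1698
jr jl -0.1501 0.2258
jfr jfl -0.1518 0.2254
br bl -0.1426 0.2475
cR cL -0.1379 0.1201
btl [0.5245 0.0393 0.084 ] 17.1
btr [ 0.5037 -0.1292  0.084 ] 20.9
s1 [0.5378 0.0124 0.1   ] 34.2
s2 [ 0.5229 -0.107   0.1   ] 36.7
gL0 [0.5195 0.0147 0.026 ] 15.7
gL1 [0.5226 0.0142 0.026 ] 18.9
gR0 [ 0.5008 -0.1046  0.026 ] 14.5
gR1 [ 0.5076 -0.1055  0.026 ] 21.4
```

```bash
python3 - <<'E'
from m import *
c=load("press1"); C=lambda u,v:(340+u/2,v/2)
for k,p,z in [("jl",(455,43),.072),("jr",(385,517),.072),("bl",(111,58),.01),("br",(93,502),.01)]: print(k,onz(c,C(*p),z).round(4))
E
```

```text
jl [0.6352 0.0505 0.072 ]
jr [ 0.6015 -0.1728  0.072 ]
bl [0.4918 0.0829 0.01  ]
br [ 0.4566 -0.162   0.01  ]
```

```bash
python3 - <<'E'
from h import *
ctrl.move_straight(tcp("L",-10),.25)
ctrl.move_straight(tcp("L",10.5),.06)
t=10.5; on=None
for i in range(20):
    t+=.8; r=ctrl.move_straight(tcp("L",t),.008,max_force=5.)
    f=[]
    for k in range(3):
        s=ctrl.state(); f.append(s["force"]@ex); ctrl.dwell(.008)
    F=-np.mean(f); d=adv("L"); print(r,"tgt %.2f adv %.2f lag %.2f F %.2f t %.2f"%(t,d,t-d,F,s["clock"]))
    if on is None and (F>6.9 or t-d>2.1): on=d; print("onset")
    if on is not None and d>on+2.9: break
    if F>9.8: break
ctrl.move_straight(tcp("L",2),.08)
p=np.array([.5025,-.0437,0])-.10*ex-.07*ey; p[2]=.28
ctrl.move_straight(p,.28); ctrl.dwell(.1); snap("wrist","press2"); print(ctrl.state()["clock"])
i=cv2.imread("pics/press2.png"); cv2.imwrite("pics/press2c.png",cv2.resize(i[0:300,340:620],None,fx=2,fy=2,interpolation=cv2.INTER_CUBIC))
E
```

```text
False tgt 11.30 adv 11.18 lag 0.12 F 0.51 t 47.41
False tgt 12.10 adv 12.08 lag 0.02 F 0.19 t 47.68
False tgt 12.90 adv 12.59 lag 0.31 F 1.55 t 47.96
False tgt 13.70 adv 13.18 lag 0.52 F 3.55 t 48.23
False tgt 14.50 adv 13.79 lag 0.71 F 4.65 t 48.51
False tgt 15.30 adv 14.39 lag 0.91 F 5.07 t 48.78
False tgt 16.10 adv 14.99 lag 1.11 F 5.94 t 49.06
False tgt 16.90 adv 15.55 lag 1.35 F 6.58 t 49.33
False tgt 17.70 adv 16.23 lag 1.47 F 7.32 t 49.61
onset
False tgt 18.50 adv 16.99 lag 1.51 F 6.78 t 49.88
False tgt 19.30 adv 17.73 lag 1.57 F 6.89 t 50.16
False tgt 20.10 adv 18.50 lag 1.60 F 7.26 t 50.43
False tgt 20.90 adv 19.24 lag 1.66 F 6.74 t 50.71
52.4333
```

View pics/press2c.png

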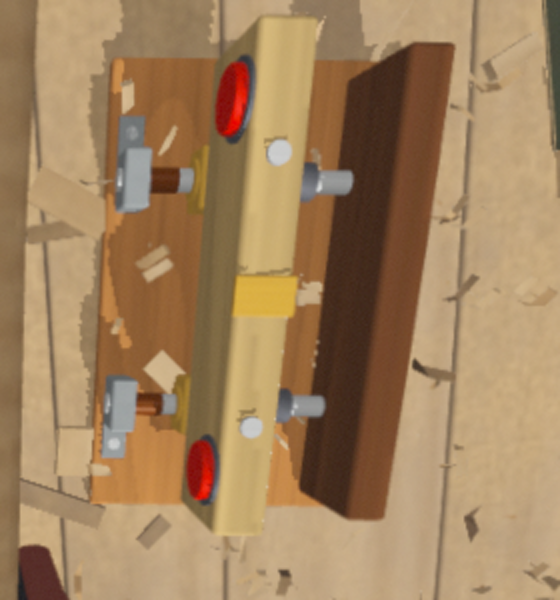

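```bash
python3 - <<'E'
from m import *
c=load("press2"); C=lambda u,v:(340+u/2,v/2)
D={"fl":((259,16),.1),"fr":((216,534),.1),"rl":((316,17),.1),"rr":((264,533),.1),"s1":((279,152),.1),"s2":((251,427),.1),"jl":((455,43),.072),"jr":((385,517),.072),"btl":((233,98),.084),"btr":((202,469),.084),"gL0":((180,179),.026),"gL1":((194,179),.026),"gR0":((164,404),.026),"gR1":((176,404),.026)}
Q={k:onz(c,C(*p),z) for k,(p,z) in D.items()}
for s,e in [("fr","fl"),("rr","rl"),("s2","s1"),("btr","btl"),("jr","jl")]:
  print(s,e,round(a(Q[e]-Q[s])-np.pi/2,4),np.linalg.norm(Q[e]-Q[s]).round(4))
for s in "LR": print(s,"gap",np.linalg.norm(Q["g%s1"%s]-Q["g%s0"%s])*1000)
E
```

```text
fr fl -0.1414 0.227
rr rl -0.1427 0.2261
s2 s1 -0.1511 0.1207
btr btl -0.1481 0.1704
jr jl -0.1494 0.226
L gap 7.457869686380557
R gap 6.87013026932941
```

```bash
python3 - <<'E'
from h import *
T2=tool(.226)
ctrl.reach(np.array([.47,.31,.16]),T2)
ctrl.move_straight(np.array([.528,.332,.045]),.15)
ctrl.dwell(.1)
r=ctrl.move_straight(np.array([.528,.332,.0205]),.02,max_force=6)
s=ctrl.state(); print(r,s["position"],s["force"],s["clock"])
snap("scene","l1")
i=cv2.imread("pics/l1.png"); cv2.imwrite("pics/l1c.png",cv2.resize(i[130:290,170:430],None,fx=3,fy=3,interpolation=cv2.INTER_CUBIC))
E
```

```text
True [0.52785483 0.33222788 0.02280289] [-0.55717809  1.80829268  4.97467323] 56.1583
```

View pics/l1c.png

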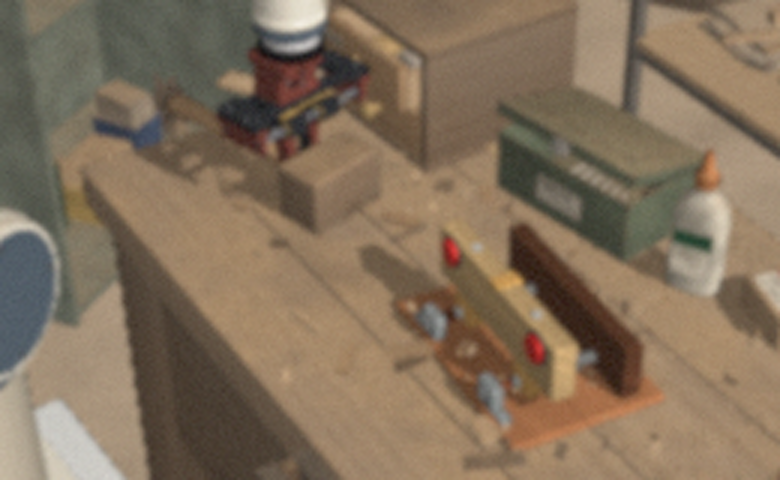

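Mallet head stands on the bench at the original spot (around (330,180) in the crop); the contact came at the original height. Release, rise and look once more.

```bash
python3 - <<'E'
from h import *
ctrl.set_gripper(1.0); 
ctrl.move_straight(np.array([.528,.332,.12]),.1)
T2=tool(.226); p=np.array([.52,.34,0])-.07*T2[:,0]; p[2]=.30
ctrl.reach(p,T2); ctrl.dwell(.1); snap("wrist","mal1"); snap("top","t3"); s=ctrl.state(); print(s["force"],s["gripper_width"],s["clock"])
i=cv2.imread("pics/t3.png"); cv2.imwrite("pics/t3c.png",cv2.resize(i[160:270,110:370],None,fx=3,fy=3,interpolation=cv2.INTER_CUBIC))
E
```

```text
[0.88209214 0.85508236 0.17752749] 1.0010140424851133 59.4167
```

View pics/mal1.png

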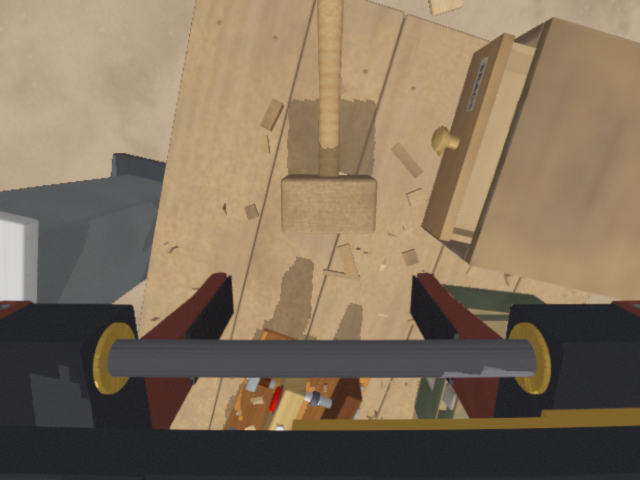

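View pics/t3c.png

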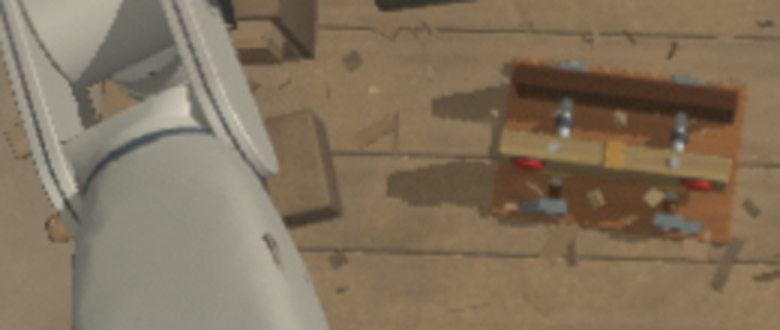

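The mallet lies flat where it started, with its head corners near (281,178) to (375,232), the same pixels as the first view. The crosshead stands square near the end collars, and nothing else has moved.

```bash
python3 -c "
from workcell import ctrl
print(ctrl.hand_in()); print(ctrl.state()['clock'])"
```

```text
the job is handed in; nothing more can be done
None
the job is handed in; nothing more can be done
```

I walked the crosshead clear of the rust, left it square, laid the mallet flat where it first lay, and handed the job in at about 59 s of the 72 s. The hand-in gave no verdict.

**Taps:** I made seven slow pushes, alternating left and right. The first six ran until the force climbed to about 10 N, where the bar bound. The last was a partial push on the left to square the bar.

**Bearings:** The last wrist picture from above the press shows 7 to 7.5 mm of bright rod between the rust and each bearing. That puts both at about 17 mm of travel, against the 10 mm needed. An earlier reading from the bar's own movement gave 1 to 3 mm more than the rust gaps, but both are well past 10 mm.

**Squareness:** In the same picture the bar's yaw is about -0.145 rad and the press's about -0.148 rad, so the skew is about 0.003 rad. The individual edge readings spread by ±0.006 rad, and the limit is 0.022 rad.

**Mallet:** After release its head is within a couple of pixels of its first position in the wrist view. It is lying flat and well away from the press.

**Checks that were less certain:**
- **Force:** It was sampled between small steps, with a noise of about 0.7 N, and the highest reading was about 10.3 N. Two pushes tripped the 9 N stop early. I never saw a reading near 13 N, but I could not log force continuously during the moves.
- **Bystanders:** I checked them only by eye, and the last views did not show all of them. The arm never worked near them.

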